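# Press a hinge pin home with the bench forceps

### The arm

A 6-joint arm with a two-finger parallel gripper is mounted at the origin on the work surface. World frame = base frame: x ahead of the robot, y to its left, z up, the work surface at z = 0. Lengths are in m, angles in rad, forces in N, time in s.
With the tool pointing down it reaches from about 0.375 to 0.9 m from the base axis. Payload 3.1 kg.
Tool frame: the origin (TCP) lies midway between the tips of the shut fingers; the grasp point (between the pads) lies 19 mm behind it; x points along the fingers, z is the direction in which the jaws open and shut, and the axes are right-handed (so a half turn about x gives the same grasp; the last joint's range is limited). The gripper opens to 87 mm and grips with 3 to 60 N. Pads are 19 mm wide; open, the fingers measure 117 mm over their backs; the gripper's body (75 mm by 190 mm) begins 51 mm behind the grasp point.
Start: joints at [0.975, 0.527, 1.433, -0, 1.181, -0.178], TCP at [0.254, 0.571, 0.223] pointing down, gripper open.
Joint ranges: [-3.08, 3.08], [-0.75, 2.2], [0.22, 2.44], [-1.43, 4.57], [0, 2.65], [-2.85, 2.85]. Speed limits (rad/s): [2.79, 2.79, 3.14, 3.14, 3.14, 3.14].

### API

Orientations are given as a unit quaternion [x, y, z, w].
In Python, from rig import robot, optics, workorder gives the robot as it stands.
- The arm moves only by the tool arm_command, never from a script. Its argument "plan" is a list of rows, each a list of 7 numbers: the shift along the tool's x, y, z in cm, then the turn, a rotation vector about the tool's x, y, z in rad, then the finger opening in cm, from 0 to 8.7. In form: [[x, y, z, ax, ay, az, gripper], ...]. A call has 1 to 12 rows; each row shifts and turns the pose as measured when the row begins, along the tool's axes as they then stand; what a row does not reach is not made up. A row lasts 1/8 s, in which the tool goes at most 62.5 mm and 10.7 degrees, less where a joint would pass 70% of its speed; a pose out of reach is approached as far as the arm can. A call with a gripper value outside its range is refused whole. The fingers move at their own pace and stop on an object; "grip_force" is the grip in N (left out, the last holds). Time passes only in rows, so rows that do not move let the fingers close. It gives the time, the measured TCP pose, the force and the opening at its end, in the units of the state.
- robot.get_obs(): the state, without advancing time (a new reading comes with each control period).
- optics.camera(name): name is "side" or "top" or "wrist"; returns (picture, depth): 400x640x3 uint8, blue, green, red; 400x640 float32, m along the optical axis (not along the pixel's ray), 0 where there is no reading.
- optics.camera_info(name): a dict with "mtx" (3x3 intrinsics, pixels), "position" and "rotation" of the camera in the world; the wrist camera has in their place "tool_from_camera" (4x4, takes a point from camera to tool coordinates, whose origin is the TCP and whose axes are the tool frame's). Camera axes: x right, y down, z forward; pixel columns grow to the right and rows downward; lengths in m; the calibration is good to about 2 mm. A picture is of the moment at which its call begins: read the wrist's pose just before it. camera_info takes no time and is no camera call.
- workorder.hand_in(): hands the job in, once; it reports no verdict.
The state is a dict: "time": time; "q": joint angles; "joint_velocities": joint speeds; "joint_torque": joint torques, N m; "position": TCP position; "tool_rot": TCP orientation; "ft_force": force on the tool from outside, world axes, zero at the start; "moment": the same for the moment, N m; "grip_width": finger opening in m.
Only numpy, scipy, OpenCV 4.12 (cv2) and the standard library are available. Lean on these libraries where they do the work, as an engineer would, in place of code of your own. Each camera call takes 0.05 s, during which the arm holds its last target. There are 200 camera calls.

### The job

Press the small steel pin fully home into the brass hinge knuckle with the locking bench forceps: gently close the sprung handle until the pin's head sits against the brass, and let go so that the ratchet holds the forceps shut on its own for a moment. Then unlock it by pressing the handle down, off the ratchet teeth, and easing it back out until the forceps stands wide open again, and take your hand away. Squeeze no harder than it takes, since the pin bends easily, do not press the handle down further than the teeth need, and leave the things lying around where they are.

Things in the scene. Friction and masses are not known exactly. Their poses are not given: they have to be found in the camera images.
- press: steel scissor-handled locking forceps lying level on a dark steel foot plate (235 x 85 x 12 mm) bolted to the bench. Origin: on the pivot's vertical axis at bench height; z up, +x towards the jaws, -x towards the two handles (nearer the robot). Fixed handle: towards -x, -y, 0.30 rad off -x. Moving handle: towards -x, +y, 0.55 rad off -x when open. Nothing on it stands above 75 mm.
- pivot_nut (a point): top of the brass nut on the scissor pivot, 72 mm high; axes as the forceps'. Shanks are 10 mm wide and 8 mm high with their undersides at 56 mm and tops at 64 mm.
- fixed_ring (a point): centre of the finger ring of the handle that does not move, 145 mm from the pivot; ring 41 mm outside, 25 mm hole, 8 mm thick, centre 60 mm high.
- moving_ring (a point): centre of the finger ring of the moving handle, 145 mm from the pivot; same size and height as the other. The only handle that moves.
- ratchet_bar (a point): top middle of the ratchet bar, 71 mm high, 80 mm from the pivot: it stands out of the fixed handle towards the moving one, teeth underneath. The moving handle's sprung tooth rides under it. Three teeth hold one way, at jaw values of about 0.11, 0.18 and 0.25. Riding over one adds about 2 N at the thumb pad; let go, it falls back to the last tooth passed.
- jaw (a joint): how far the moving handle and jaw are closed, rad: 0 wide open, 0.34 at most. From above it turns counter-clockwise about the pivot as it closes: the handle swings towards the fixed handle, the moving jaw (on the -y side) towards +y. Its spring pushes it open with 2 N (open) to 3.5 N (closed) at the thumb pad. With no tooth holding it returns to 0.
- handle (a joint): bend of the moving handle's springy shank, rad: 0 level, more = down; 0.01 lowers the thumb pad 0.83 mm. Teeth are clear above 0.045 (pad 4 mm down, 5 N there). Above 0.12 (pad 10 mm down) it is overbent and spoilt. If let up, the tooth catches again: lead the handle outwards, held down, until jaw is below 0.05; a finger pressing on it also drags it back by friction.
- thumb_pad (a point): centre of the flat top of the moving handle's thumb pad: 22 mm along the shank, 16 mm wide, 8 mm thick, 108 mm from the pivot, top 64 mm high when level. Push its outer side to close the handle; press its top down to release. About 40 mm are free between it and the fixed handle when shut, over 60 mm on its outer side. Axes as the forceps' when open; they turn with it.
- pin_head (a point): foremost point of the steel pin's round head (7 mm), 60 mm high, facing the moving jaw. The pin slides along the forceps' +y into the brass against 4 N and stays where it is put; it starts 4 to 6 mm out. It gets home at a jaw value of 0.20 to 0.29 (sooner the further from the pivot); closing takes up to 7 N at the pad, then stops hard. Over 18 N on the pin (13 N at the pad) bends it.
- knuckle_face (a point): centre of the brass hinge knuckle's face where the pin goes in (knuckle 16 x 10 x 14 mm, against the fixed jaw, 52 to 70 mm from the pivot); axes as the forceps'. The pin is fully home when pin_head is 3.5 mm from this point in -y (9.5 mm when fully out).
- pin: the steel pin (origin at the knuckle's foot on the bench; use pin_head to find it).
- charcoal: black charcoal soldering block, 110 x 65 x 30 mm, lying beside the forceps; origin under its centre. Bystander.
- dish: white ceramic dish, 84 mm across, 30 mm high; origin under its centre. Bystander.
- graver: graver with mushroom-shaped wooden handle (30 mm) and 75 mm steel blade, lying; origin under its middle, blade along x. Bystander.

How it is judged:
By the outcome, as a careful person would: the job done as asked, in the order asked, and still so for the second after the job is handed in, with the robot touching nothing.
It also fails if it takes over 51 s, if anything falls off the work surface, if the arm or the gripper's body presses on something with over 40 N, if the wrist force passes 120 N, or if a joint passes its speed limit or range.

## Working session

There is one attempt and no reset: what is moved stays moved. The work goes in short steps, Python scripts to look and compute and a tool call to move; the robot and the scene stay as the last step left them, time stands still between calls to the robot, and variables do not carry over. Pictures are saved under pics/ and viewed, about 8 in all and at most 12, crops included, and the job is handed in when it is done.

Besides the shell and the picture viewer there is one more tool, called after "Emit:" in YAML: its name, and indented under it one key for each argument. arm_command: Moves the arm, as the interface text tells. Its arguments: {"type":"object","properties":{"plan":{"type":"array"},"grip_force":{"type":"number"}},"required":["plan"]}

```bash
mkdir -p pics; ls; cat > h.py <<'E'
import numpy as np, cv2
from rig import robot, optics, workorder
from scipy.spatial.transform import Rotation as R
def snap(n,f):
    o=robot.get_obs(); p,d=optics.camera(n); cv2.imwrite(f'pics/{f}.png',p); np.save(f'pics/{f}.npy',d)
    i=optics.camera_info(n)
    if 'position' in i: T=np.eye(4); r=np.array(i['rotation']); T[:3,:3]=r if r.shape==(3,3) else R.from_quat(r).as_matrix(); T[:3,3]=i['position']
    else:
        W=np.eye(4); W[:3,:3]=R.from_quat(o['tool_rot']).as_matrix(); W[:3,3]=o['position']; T=W@np.array(i['tool_from_camera'])
    np.savez(f'pics/{f}.npz',K=i['mtx'],T=T)
    return p,d
def world(f,u,v,z=None):
    c=np.load(f'pics/{f}.npz'); r=np.linalg.inv(c['K'])@[u,v,1]
    if z is None:
        d=np.load(f'pics/{f}.npy')[int(round(v)),int(round(u))]; return (c['T']@np.r_[r*d,1])[:3]
    w=c['T'][:3,:3]@r; o=c['T'][:3,3]; return o+w*(z-o[2])/w[2]
def proj(f,P):
    c=np.load(f'pics/{f}.npz'); q=np.linalg.inv(c['T'])@np.r_[P,1]; q=c['K']@q[:3]; return q[:2]/q[2]
E
python3 - <<'E'
from h import *
o=robot.get_obs(); print(o)
for n in ['top','side']: snap(n,n+'0')
for n in ['top0','side0']: print(np.load(f'pics/{n}.npz')['T'])
print(optics.camera_info('wrist'))
E
```

```text
pics
{'time': 0.0, 'q': array([ 9.74505415e-01,  5.28469577e-01,  1.43389023e+00, -8.38177008e-06,
        1.18138082e+00, -1.78497301e-01]), 'joint_velocities': array([-2.44714139e-04,  2.56303614e-05, -6.08167452e-04,  4.64312430e-04,
       -5.18374873e-05, -1.78437760e-03]), 'joint_torque': array([ 9.42626539e-04, -4.40043998e+01, -1.76588345e+01,  6.33749831e-02,
        5.83234895e-02, -1.50330470e-04]), 'position': array([0.25315161, 0.57064518, 0.22157337]), 'tool_rot': array([-0.38573732,  0.5935186 ,  0.3851436 ,  0.5921206 ]), 'ft_force': array([-1.17587488,  0.58899888, -0.48317551]), 'moment': array([-0.05648068,  0.00448916,  0.02251092]), 'grip_width': 0.08683089928812253}
[[ 1.33577860e-03 -9.79210019e-01  2.02844656e-01  3.50376969e-01]
 [-9.99989602e-01 -4.23553723e-04  4.54050250e-03 -2.11635230e-02]
 [-4.36018994e-03 -2.02848612e-01 -9.79200403e-01  1.19404391e+00]
 [ 0.00000000e+00  0.00000000e+00  0.00000000e+00  1.00000000e+00]]
[[ 0.82011461 -0.4333552   0.37365131  0.22837898]
 [-0.57219065 -0.61751532  0.53969685 -0.53464041]
 [-0.00314503 -0.65641306 -0.75439513  0.81257363]
 [ 0.          0.          0.          1.        ]]
{'mtx': array([[326.3888536 ,   0.        , 319.43627874],
       [  0.        , 326.3888536 , 195.01302581],
       [  0.        ,   0.        ,   1.        ]]), 'tool_from_camera': array([[ 9.58691567e-05, -2.98880854e-01,  9.54290430e-01,
        -1.61746358e-01],
       [-1.10029493e-03, -9.54289889e-01, -2.98880574e-01,
         8.11908822e-02],
       [ 9.99999390e-01, -1.02134750e-03, -4.20344056e-04,
        -1.38651412e-03],
       [ 0.00000000e+00,  0.00000000e+00,  0.00000000e+00,
         1.00000000e+00]])}
```

View pics/top0.png

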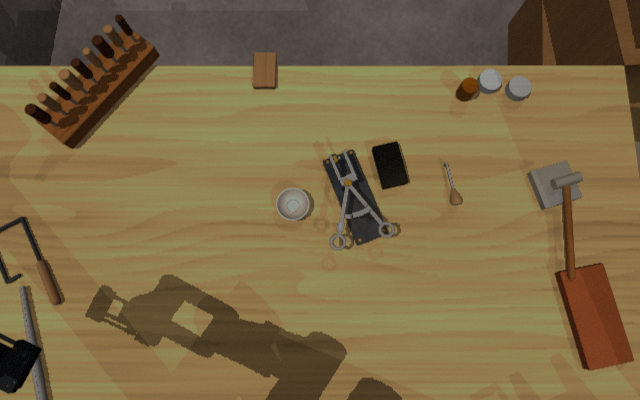

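```bash
python3 - <<'E'
import cv2
a=cv2.imread('pics/top0.png')[140:260,270:420]; cv2.imwrite('pics/c1.png',cv2.resize(a,None,fx=5,fy=5,interpolation=cv2.INTER_CUBIC))
E
```

```text
(no output)
```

View pics/c1.png

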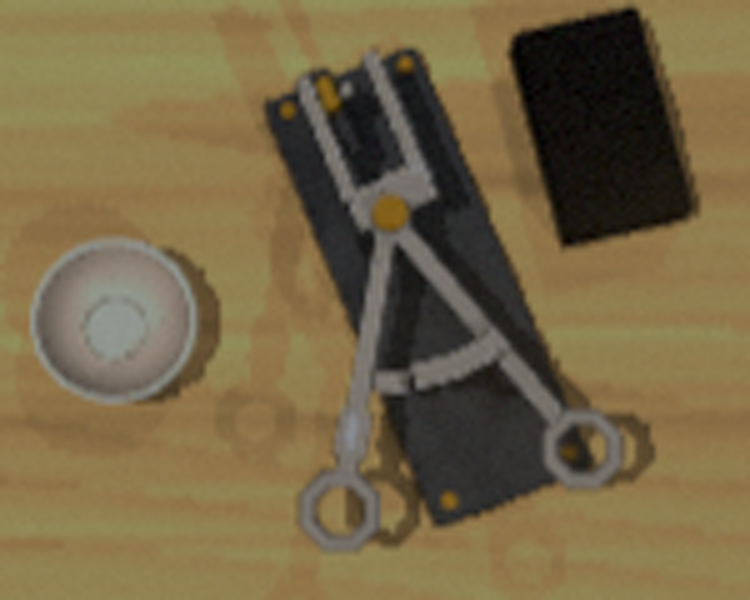

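View pics/side0.png

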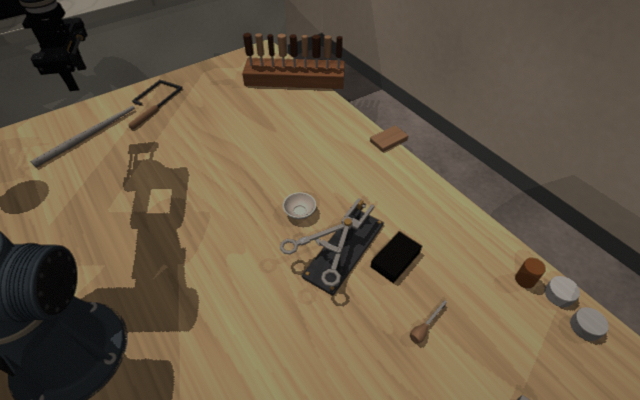

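```bash
python3 - <<'E'
from h import *
pts=dict(piv=(390,213,.072),mr=(339,510,.063),fr=(582,447,.063),pad=(352,434,.064),head=(347,90,.062),dish=(115,320,.03))
W={k:world('top0',270+(u-2)/5,140+(v-2)/5,z) for k,(u,v,z) in pts.items()}
for k,w in W.items(): print(k,w.round(4), 'r',np.linalg.norm((w-W['piv'])[:2]).round(4))
a=lambda k:np.arctan2(*(W[k]-W['piv'])[[1,0]])
am,af=a('mr'),a('fr'); print('yaw m,f',am+.55-np.pi, af-.30-np.pi, af+np.pi, 'sep',af-am)
o=robot.get_obs(); print(R.from_quat(o['tool_rot']).as_matrix().round(3))
E
```

```text
piv [ 0.612  -0.0953  0.072 ] r 0.0
mr [ 0.4698 -0.0699  0.063 ] r 0.1445
fr [ 0.4998 -0.1857  0.063 ] r 0.1441
pad [ 0.5059 -0.0763  0.064 ] r 0.1078
head [ 0.6763 -0.0756  0.062 ] r 0.0673
dish [0.5673 0.0388 0.03  ] r 0.1413
yaw m,f 0.3735194911400015 -5.904389176884269 0.6787961302953169 sep -5.427908668024271
[[-0.001 -0.914  0.406]
 [-0.002  0.406  0.914]
 [-1.     0.    -0.002]]
```

Emit:
arm_command:
  plan:
    - [0, -4.4, -4.1, 0, 0, 0, 0]
    - [0, -4.4, -4.1, 0, 0, 0, 0]
    - [0, -4.4, -4.1, 0, 0, 0, 0]
    - [0, -4.4, -4.1, 0, 0, 0, 0]
    - [0, -4.4, -4.1, 0, 0, 0, 0]
    - [0, -4.4, -4.1, 0, 0, 0, 0]
    - [0, -4.4, -4.1, 0, 0, 0, 0]
    - [0, -4.4, -4.1, 0, 0, 0, 0]
    - [0, -4.4, -4.1, 0, 0, 0, 0]
    - [0, -4.4, -4.1, 0, 0, 0, 0]
    - [0, -4.4, -4.1, 0, 0, 0, 0]
    - [0, 0, 0, 0, 0, 0, 0]
  grip_force: 20

```text
time: 1.6
position: [0.5225, -0.0557, 0.2191]
tool_rot: [-0.387, 0.592, 0.386, 0.593]
ft_force: [-0.3, 0.3, 0.3]
grip_width: 0.0009
```

Emit:
arm_command:
  plan:
    - [0, 0, 2.0, -0.122, 0, 0, 0]
    - [0, 0, 0, -0.122, 0, 0, 0]
    - [0, 0, 0, 0, 0, 0, 0]

```text
time: 1.98
position: [0.5283, -0.0357, 0.2176]
tool_rot: [-0.456, 0.54, 0.458, 0.539]
ft_force: [0.5, 0.7, -1.0]
grip_width: 0.0005
```

```bash
cat >> h.py <<'E'
P=np.array([.612,-.0953]); YAW=.376
def rel(r=.108,j=0,off=0,z=.064):
    """tool-axes shift (cm) and turn to the pose: radius r, jaw j, outward offset off, tip height z"""
    o=robot.get_obs(); M=R.from_quat(o['tool_rot']).as_matrix()
    a=np.pi+YAW-.55+j; d=np.array([np.cos(a),np.sin(a)]); t=np.array([d[1],-d[0]])
    tgt=np.r_[P+r*d+off*t,z]; zz=np.r_[t,0]; X=np.array([0,0,-1.]); N=np.c_[X,np.cross(zz,X),zz]
    return (M.T@(tgt-o['position'])*100).round(2), R.from_matrix(M.T@N).as_rotvec().round(3)
def where():
    o=robot.get_obs(); v=o['position'][:2]-P; a=np.arctan2(v[1],v[0]); 
    t=np.pi+YAW-.55; d=np.array([np.cos(t),np.sin(t)]); print('t',round(o['time'],2),'r',np.linalg.norm(v).round(4),'ang_j',((a-t)%(2*np.pi)).round(4),'z',o['position'][2].round(4),'F',o['ft_force'].round(2))
E
python3 - <<'E'
from h import *
p,d=snap('wrist','w1')
print(rel(off=.04,z=.057)); where()
# overlay known points
for r,j in [(0,0),(.108,0),(.145,0)]:
    a=np.pi+YAW-.55+j; q=proj('w1',np.r_[P+r*np.array([np.cos(a),np.sin(a)]),.072 if r==0 else .064]); print(r,q.round(1)); cv2.drawMarker(p,tuple(int(x) for x in q.round()),(0,0,255),0,8,1)
cv2.imwrite('pics/w1m.png',p)
E
```

```text
(array([16.06,  1.46, -0.43]), array([ 0.007,  0.001, -0.004]))
t 2.02 r 0.1028 ang_j 5.8384 z 0.2176 F [0.08 0.26 0.77]
0 [278.7 265.8]
0.108 [276.3 163.8]
0.145 [275.  125.5]
```

View pics/w1m.png

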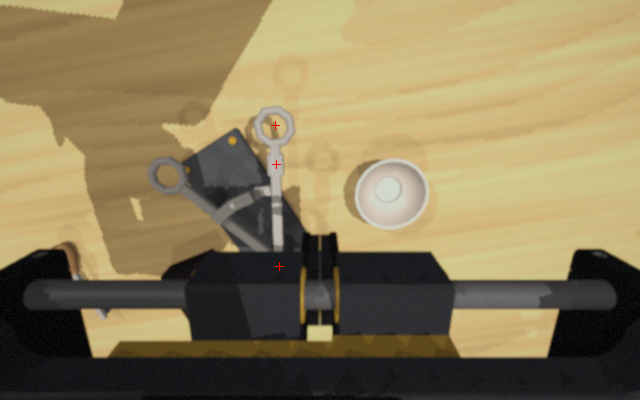

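Emit:
arm_command:
  plan:
    - [2, 0.8, 0, 0, 0, 0, 0]
    - [4.5, 0.7, 0, 0, 0, 0, 0]
    - [4.5, 0, 0, 0, 0, 0, 0]
    - [4, 0, 0, 0, 0, 0, 0]
    - [0, 0, 0, 0, 0, 0, 0]

```text
time: 2.65
position: [0.5134, -0.0308, 0.0657]
tool_rot: [-0.454, 0.541, 0.455, 0.542]
ft_force: [-0.1, 0.2, 0.5]
grip_width: 0.0004
```

```bash
python3 - <<'E'
from h import *
print(rel(off=.03,z=.058)); where()
snap('wrist','w2')
E
```

```text
(array([ 0.77, -0.03, -1.65]), array([-0.   ,  0.001,  0.   ]))
t 2.65 r 0.1178 ang_j 5.8776 z 0.0657 F [-0.11  0.23  0.5 ]
```

View pics/w2.png

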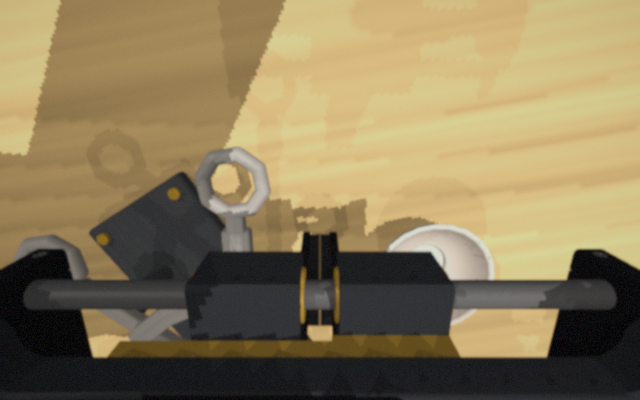

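Emit:
arm_command:
  plan:
    - [0.8, 0, 0, 0, 0, 0, 0]
    - [0, 0, -1.0, 0, 0, 0, 0]
    - [0, 0, -1.0, 0, 0, 0, 0]
    - [0, 0, -0.2, 0, 0, 0, 0]
    - [0, 0, -0.2, 0, 0, 0, 0]

```text
time: 3.32
position: [0.5141, -0.0577, 0.0641]
tool_rot: [-0.459, 0.539, 0.45, 0.545]
ft_force: [0.4, 0.5, 0.4]
grip_width: 0.0006
```

```bash
python3 - <<'E'
from h import *
print(rel(off=.017,z=.058)); where()
E
```

```text
(array([ 0.6 ,  0.52, -0.31]), array([-0.001, -0.001,  0.015]))
t 3.33 r 0.1048 ang_j 6.09 z 0.0641 F [0.37 0.53 0.41]
```

Emit:
arm_command:
  plan:
    - [0.6, 0.5, 0.4, 0, 0, 0.015, 0]
    - [0, 0, 0, 0, 0, 0, 0]
    - [0, 0, 0, 0, 0, 0, 0]

```text
time: 3.7
position: [0.5095, -0.0524, 0.0576]
tool_rot: [-0.454, 0.542, 0.455, 0.541]
ft_force: [0.3, -0.6, -0.2]
grip_width: 0.0008
```

```bash
python3 - <<'E'
from h import *
print(rel(off=.017,z=.058)); where()
E
```

```text
(array([-0.04, -0.03, -0.75]), array([-0.001, -0.001, -0.001]))
t 3.7 r 0.1111 ang_j 6.0607 z 0.0576 F [ 0.32 -0.59 -0.19]
```

Emit:
arm_command:
  plan:
    - [0, 0, -0.3, 0, 0, 0, 0]
    - [0, 0, -0.3, 0, 0, 0, 0]
    - [0, 0, -0.2, 0, 0, 0, 0]

```text
time: 4.08
position: [0.508, -0.0601, 0.0574]
tool_rot: [-0.454, 0.542, 0.455, 0.541]
ft_force: [0.3, 2.4, 0.1]
grip_width: 0.0007
```

```bash
python3 - <<'E'
from h import *
print(rel(off=.017,z=.058)); where()
E
```

```text
(array([-0.06, -0.05,  0.04]), array([-0.001, -0.   , -0.002]))
t 4.08 r 0.1098 ang_j 6.1312 z 0.0574 F [0.33 2.43 0.07]
```

Emit:
arm_command:
  plan:
    - [0, 0.05, -0.3, -0.028, 0, 0, 0]
    - [0, 0.05, -0.3, -0.028, 0, 0, 0]
    - [0, 0.05, -0.3, -0.028, 0, 0, 0]
    - [0, 0.05, -0.3, -0.028, 0, 0, 0]
    - [0, 0, 0, 0, 0, 0, 0]

```text
time: 4.7
position: [0.5048, -0.0714, 0.0573]
tool_rot: [-0.485, 0.514, 0.486, 0.514]
ft_force: [0.8, 2.9, -0.4]
grip_width: 0.0005
```

```bash
cat >> h.py <<'E'
from scipy.optimize import fsolve
def jaw(off=.0166):
    v=robot.get_obs()['position'][:2]-P
    def f(x):
        a=np.pi+YAW-.55+x[1]; d=np.array([np.cos(a),np.sin(a)]); return x[0]*d+off*np.array([d[1],-d[0]])-v
    r,j=fsolve(f,[.108,.1]); o=robot.get_obs(); M=R.from_quat(o['tool_rot']).as_matrix()
    print('t',round(o['time'],2),'r',r.round(4),'jaw',j.round(4),'z',o['position'][2].round(4),'F tool',(M.T@o['ft_force']).round(2),'turn',rel(j=j)[1])
E
python3 -c "
from h import *
jaw()"
```

```text
t 4.7 r 0.1086 jaw 0.1067 z 0.0573 F tool [ 0.4  -0.59  2.94] turn [ 0.01   0.002 -0.001]
```

Tracks well. Continue in smaller steps.

Emit:
arm_command:
  plan:
    - [0, 0.03, -0.2, -0.016, 0, 0, 0]
    - [0, 0.03, -0.2, -0.016, 0, 0, 0]
    - [0, 0, 0, 0, 0, 0, 0]

```text
time: 5.08
position: [0.504, -0.0751, 0.0574]
tool_rot: [-0.493, 0.505, 0.495, 0.506]
ft_force: [1.4, 4.4, -0.3]
grip_width: 0.0008
```

```bash
python3 -c "
from h import *
jaw()"
```

```text
t 5.08 r 0.1086 jaw 0.1406 z 0.0574 F tool [ 0.34 -1.29  4.46] turn [ 0.011  0.003 -0.001]
```

Emit:
arm_command:
  plan:
    - [0, 0.03, -0.2, -0.018, 0, 0, 0]
    - [0, 0.03, -0.2, -0.018, 0, 0, 0]

```text
time: 5.32
position: [0.5033, -0.0779, 0.0573]
tool_rot: [-0.502, 0.495, 0.505, 0.498]
ft_force: [2.1, 5.8, -0.4]
grip_width: 0.0004
```

```bash
python3 -c "
from h import *
jaw()"
```

```text
t 5.33 r 0.1088 jaw 0.1663 z 0.0573 F tool [ 0.41 -2.21  5.72] turn [ 0.022  0.006 -0.   ]
```

Emit:
arm_command:
  plan:
    - [0, 0.02, -0.2, 0, 0, 0, 0]

```text
time: 5.45
position: [0.5032, -0.0791, 0.0573]
tool_rot: [-0.502, 0.495, 0.505, 0.498]
ft_force: [3.6, 7.6, -0.1]
grip_width: 0.0009
```

```bash
python3 -c "
from h import *
jaw()"
```

```text
t 5.45 r 0.1087 jaw 0.1778 z 0.0573 F tool [ 0.18 -3.72  7.54] turn [0.01  0.007 0.   ]
```

Emit:
arm_command:
  plan:
    - [0, 0.02, -0.15, 0, 0, 0, 0]

```text
time: 5.58
position: [0.5032, -0.08, 0.0573]
tool_rot: [-0.502, 0.494, 0.505, 0.499]
ft_force: [1.3, 5.5, 1.0]
grip_width: 0.0006
```

```bash
python3 -c "
from h import *
jaw()"
```

```text
t 5.58 r 0.1086 jaw 0.1861 z 0.0573 F tool [-0.91 -1.37  5.47] turn [0.002 0.008 0.   ]
```

Emit:
arm_command:
  plan:
    - [0, 0.02, -0.15, -0.01, 0, 0, 0]

```text
time: 5.7
position: [0.5031, -0.081, 0.0574]
tool_rot: [-0.504, 0.491, 0.508, 0.496]
ft_force: [1.1, 6.3, -0.2]
grip_width: 0.0009
```

```bash
python3 -c "
from h import *
jaw()"
```

```text
t 5.7 r 0.1086 jaw 0.1949 z 0.0574 F tool [ 0.23 -1.3   6.27] turn [0.004 0.009 0.001]
```

Emit:
arm_command:
  plan:
    - [0, 0.02, -0.13, -0.005, 0, 0, 0]

```text
time: 5.82
position: [0.503, -0.0817, 0.0574]
tool_rot: [-0.505, 0.49, 0.51, 0.495]
ft_force: [2.4, 6.8, -1.4]
grip_width: 0.0005
```

```bash
python3 -c "
from h import *
jaw()"
```

```text
t 5.83 r 0.1086 jaw 0.2011 z 0.0574 F tool [ 1.48 -2.57  6.69] turn [0.003 0.01  0.001]
```

Emit:
arm_command:
  plan:
    - [0, 0.02, -0.12, -0.008, 0, 0, 0]

```text
time: 5.95
position: [0.5029, -0.0822, 0.0574]
tool_rot: [-0.507, 0.487, 0.512, 0.493]
ft_force: [2.9, 6.8, -0.2]
grip_width: 0.0006
```

```bash
python3 -c "
from h import *
jaw()"
```

```text
t 5.95 r 0.1086 jaw 0.2063 z 0.0574 F tool [ 0.32 -3.16  6.71] turn [0.006 0.011 0.001]
```

Emit:
arm_command:
  plan:
    - [0, 0.02, -0.1, -0.008, 0, 0, 0]

```text
time: 6.08
position: [0.5028, -0.0825, 0.0574]
tool_rot: [-0.509, 0.485, 0.514, 0.492]
ft_force: [2.9, 6.2, 0.1]
grip_width: 0.0002
```

```bash
python3 -c "
from h import *
jaw()"
```

```text
t 6.08 r 0.1087 jaw 0.2092 z 0.0574 F tool [-0.02 -3.23  6.02] turn [0.011 0.012 0.001]
```

Emit:
arm_command:
  plan:
    - [0, 0, -0.13, 0, 0, 0, 0]

```text
time: 6.2
position: [0.5028, -0.0831, 0.0573]
tool_rot: [-0.508, 0.485, 0.515, 0.492]
ft_force: [2.6, 7.2, -0.8]
grip_width: 0.0007
```

```bash
python3 -c "
from h import *
jaw()"
```

```text
t 6.2 r 0.1087 jaw 0.2141 z 0.0573 F tool [ 0.87 -2.96  7.03] turn [0.006 0.013 0.001]
```

Emit:
arm_command:
  plan:
    - [0, 0, -0.13, 0, 0, 0, 0]

```text
time: 6.32
position: [0.5028, -0.0836, 0.0573]
tool_rot: [-0.508, 0.484, 0.515, 0.492]
ft_force: [1.6, 6.4, 0.1]
grip_width: 0.0005
```

```bash
python3 -c "
from h import *
jaw()"
```

```text
t 6.33 r 0.1086 jaw 0.2186 z 0.0573 F tool [-0.01 -1.91  6.34] turn [0.002 0.015 0.001]
```

Emit:
arm_command:
  plan:
    - [0, 0, -0.13, 0, 0, 0, 0]

```text
time: 6.45
position: [0.5027, -0.084, 0.0573]
tool_rot: [-0.508, 0.484, 0.515, 0.493]
ft_force: [2.7, 7.9, 0.2]
grip_width: 0.0005
```

```bash
python3 -c "
from h import *
jaw()"
```

```text
t 6.45 r 0.1086 jaw 0.2225 z 0.0573 F tool [-0.04 -3.06  7.73] turn [-0.002  0.016  0.001]
```

Emit:
arm_command:
  plan:
    - [0, 0, -0.14, 0, 0, 0, 0]

```text
time: 6.58
position: [0.5027, -0.0844, 0.0573]
tool_rot: [-0.507, 0.484, 0.516, 0.493]
ft_force: [3.0, 8.1, -0.9]
grip_width: 0.0005
```

```bash
python3 -c "
from h import *
jaw()"
```

```text
t 6.58 r 0.1086 jaw 0.2262 z 0.0573 F tool [ 1.02 -3.42  7.94] turn [-0.005  0.018  0.001]
```

Emit:
arm_command:
  plan:
    - [0, 0, -0.14, 0, 0, 0, 0]

```text
time: 6.7
position: [0.5027, -0.0847, 0.0573]
tool_rot: [-0.507, 0.483, 0.516, 0.493]
ft_force: [2.9, 7.8, -0.3]
grip_width: 0.0003
```

```bash
python3 -c "
from h import *
jaw()"
```

```text
t 6.7 r 0.1085 jaw 0.2291 z 0.0573 F tool [ 0.46 -3.22  7.65] turn [-0.008  0.02   0.001]
```

Emit:
arm_command:
  plan:
    - [0, 0, -0.14, 0, 0, 0, 0]

```text
time: 6.82
position: [0.5027, -0.0849, 0.0572]
tool_rot: [-0.506, 0.483, 0.517, 0.494]
ft_force: [4.0, 8.9, -0.7]
grip_width: 0.0004
```

```bash
python3 -c "
from h import *
jaw()"
```

```text
t 6.83 r 0.1086 jaw 0.2306 z 0.0572 F tool [ 0.93 -4.38  8.72] turn [-0.01   0.022  0.001]
```

```bash
python3 - <<'E'
from h import *
a,_=snap('top','top1'); b,_=snap('side','side1')
a0=cv2.imread('pics/top0.png'); b0=cv2.imread('pics/side0.png')
z=lambda m,x,y:cv2.resize(m[y:y+30,x:x+40],(400,300),interpolation=cv2.INTER_CUBIC)
cv2.imwrite('pics/c2.png',np.vstack([np.hstack([z(a0,325,145),z(a,325,145)]),np.hstack([z(b0,345,190),z(b,345,190)])])); jaw()
E
```

```text
t 6.92 r 0.1085 jaw 0.2307 z 0.0572 F tool [ 0.03 -2.89  7.95] turn [-0.01   0.022  0.001]
```

View pics/c2.png

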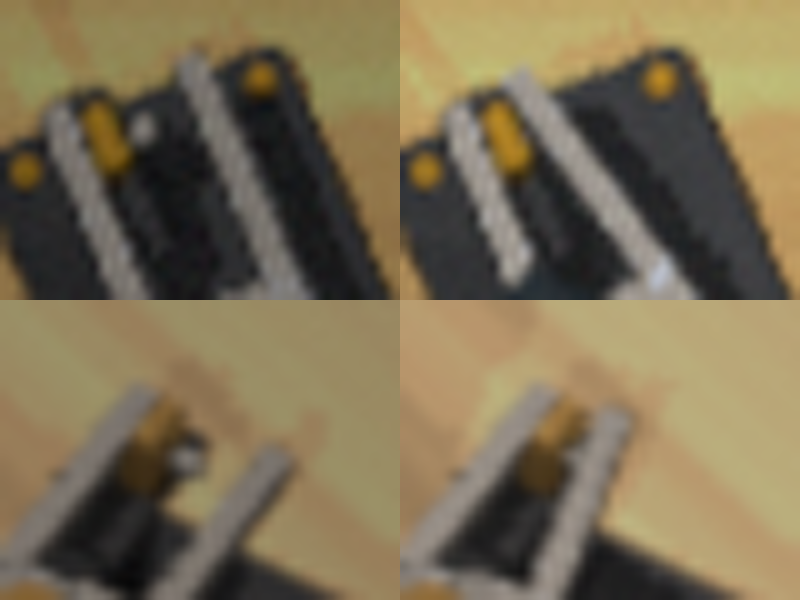

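Emit:
arm_command:
  plan:
    - [0, 0, -0.15, 0, -0.01, 0, 0]

```text
time: 7.05
position: [0.5027, -0.0849, 0.0572]
tool_rot: [-0.503, 0.48, 0.52, 0.497]
ft_force: [3.3, 8.7, 0.8]
grip_width: 0.0001
```

```bash
python3 -c "
from h import *
jaw()"
```

```text
t 7.05 r 0.1086 jaw 0.2309 z 0.0572 F tool [-0.51 -3.68  8.54] turn [-0.01   0.034  0.001]
```

Emit:
arm_command:
  plan:
    - [0, 0, -0.16, 0, 0, 0, 0]

```text
time: 7.18
position: [0.5026, -0.0851, 0.0572]
tool_rot: [-0.502, 0.479, 0.521, 0.497]
ft_force: [3.6, 8.9, -0.3]
grip_width: 0.001
```

```bash
python3 -c "
from h import *
jaw()"
```

```text
t 7.17 r 0.1086 jaw 0.2328 z 0.0572 F tool [ 0.61 -4.02  8.69] turn [-0.012  0.037  0.001]
```

Emit:
arm_command:
  plan:
    - [0, 0, -0.14, 0, 0.02, 0, 0]

```text
time: 7.3
position: [0.5027, -0.0854, 0.0571]
tool_rot: [-0.507, 0.484, 0.516, 0.493]
ft_force: [3.3, 9.2, -0.2]
grip_width: 0.0003
```

```bash
python3 -c "
from h import *
jaw()"
```

```text
t 7.3 r 0.1085 jaw 0.2353 z 0.0571 F tool [ 0.33 -3.7   9.06] turn [-0.016  0.019  0.001]
```

Emit:
arm_command:
  plan:
    - [0, 0, -0.16, 0, 0.02, 0, 0]

```text
time: 7.42
position: [0.5027, -0.0856, 0.0571]
tool_rot: [0.511, -0.488, -0.511, -0.489]
ft_force: [3.6, 9.6, -0.7]
grip_width: 0.0005
```

```bash
python3 -c "
from h import *
jaw()"
```

```text
t 7.42 r 0.1085 jaw 0.237 z 0.0571 F tool [ 0.72 -3.98  9.42] turn [-0.018  0.     0.   ]
```

Emit:
arm_command:
  plan:
    - [0, -0.05, -0.16, 0, 0, 0, 0]

```text
time: 7.55
position: [0.5027, -0.0854, 0.057]
tool_rot: [-0.51, 0.488, 0.512, 0.489]
ft_force: [3.1, 8.5, -0.2]
grip_width: 0.0003
```

```bash
python3 -c "
from h import *
jaw()
snap('top','top2')"
```

```text
t 7.55 r 0.1084 jaw 0.2357 z 0.057 F tool [ 0.23 -3.51  8.37] turn [-0.016  0.002 -0.001]
```

Emit:
arm_command:
  plan:
    - [0, 0, 0.2, 0, 0, 0, 0]
    - [0, 0, 0.3, 0, 0, 0, 0]
    - [0, 0, 0.4, 0, 0, 0, 0]
    - [0, 0, 0.8, 0, 0, 0, 0]
    - [0, 0, 1.0, 0, 0, 0, 0]
    - [-3, 0, 0, 0, 0, 0, 0]
    - [-6, -2, -1, 0, 0, 0, 0]
    - [-6, -5, -3, 0, 0, 0, 0]
    - [0, 0, 0, 0, 0, 0, 0]

```text
time: 8.72
position: [0.5627, -0.088, 0.1972]
tool_rot: [-0.511, 0.489, 0.514, 0.486]
ft_force: [-0.2, 0.2, -0.6]
grip_width: 0.0005
```

```bash
python3 - <<'E'
from h import *
where()
snap('wrist','w3'); snap('top','top3')
d=np.array([np.cos(YAW),np.sin(YAW)]); print('pin px',proj('w3',np.r_[P+.067*d,.06]), 'depth', np.load('pics/w3.npz')['T'][:3,3])
E
```

```text
t 8.72 r 0.0498 ang_j 0.0274 z 0.1972 F [-0.18  0.18 -0.63]
pin px [332.38177964 287.44181012] depth [ 0.48200961 -0.09404168  0.35944057]
```

View pics/w3.png

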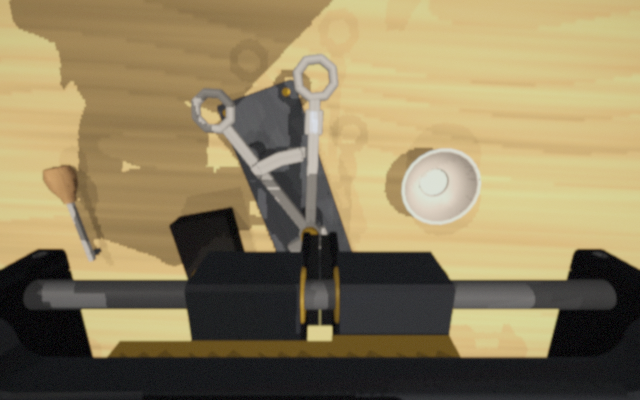

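Emit:
arm_command:
  plan:
    - [0, -5.5, 0, 0, 0, 0, 0]
    - [2.5, -5, 0, 0, 0, 0, 0]
    - [3, 0, 0, 0, 0, 0, 0]
    - [0, 0, 0, 0, 0, 0, 0]

```text
time: 9.32
position: [0.6492, -0.0736, 0.1243]
tool_rot: [-0.498, 0.494, 0.527, 0.479]
ft_force: [0.2, 0.5, 0.1]
grip_width: 0.0007
```

```bash
python3 - <<'E'
from h import *
where()
p,_=snap('wrist','w4')
d=np.array([np.cos(YAW),np.sin(YAW)]); q=proj('w4',np.r_[P+.067*d,.06]); print('pin px',q, np.load('pics/w4.npz')['T'][:3,3])
x,y=(int(v) for v in q); x=min(max(x,60),580); y=min(max(y,45),355)
cv2.imwrite('pics/c3.png',cv2.resize(p[y-45:y+45,x-60:x+60],None,fx=6,fy=6,interpolation=cv2.INTER_CUBIC)); print(x-60,y-45)
E
```

```text
t 9.32 r 0.0431 ang_j 3.843 z 0.1243 F [0.23 0.49 0.14]
pin px [322.85411753 244.71593757] [ 0.57483193 -0.08173586  0.28948733]
262 199
```

View pics/c3.png

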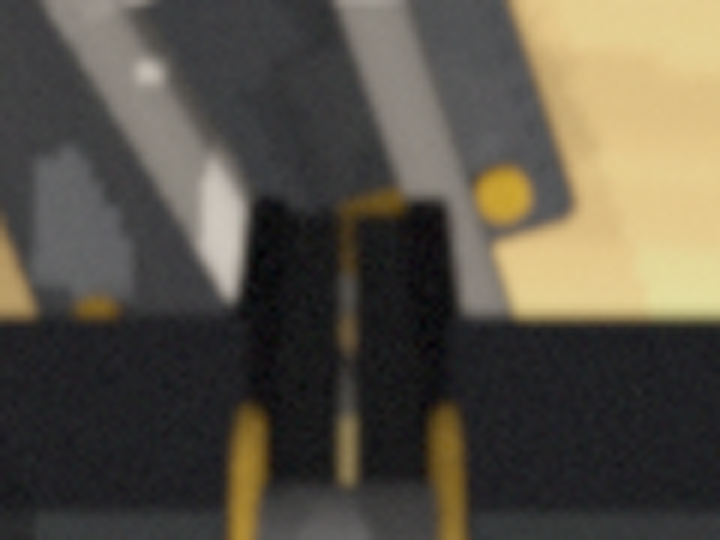

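Emit:
arm_command:
  plan:
    - [0, -3, 1, 0, 0, 0, 0]
    - [0, -3, 1, 0, 0, 0, 0]
    - [0, 0, 0, 0, 0, 0, 0]

```text
time: 9.75
position: [0.7082, -0.0502, 0.1258]
tool_rot: [-0.499, 0.494, 0.526, 0.48]
ft_force: [-0.6, -0.8, 0.5]
grip_width: 0.0006
```

```bash
python3 - <<'E'
from h import *
where()
p,_=snap('wrist','w5')
d=np.array([np.cos(YAW),np.sin(YAW)]); q=proj('w5',np.r_[P+.067*d,.06]); print('pin px',q, np.load('pics/w5.npz')['T'][:3,3])
x,y=(int(v) for v in q); x=min(max(x,60),580); y=min(max(y,45),355)
cv2.imwrite('pics/c4.png',cv2.resize(p[y-45:y+45,x-60:x+60],None,fx=6,fy=6,interpolation=cv2.INTER_CUBIC)); print(x-60,y-45)
E
```

```text
t 9.75 r 0.1062 ang_j 3.7543 z 0.1258 F [-0.58 -0.8   0.54]
pin px [294.49906387 166.02127778] [ 0.6334741  -0.05808434  0.29082876]
234 121
```

View pics/c4.png

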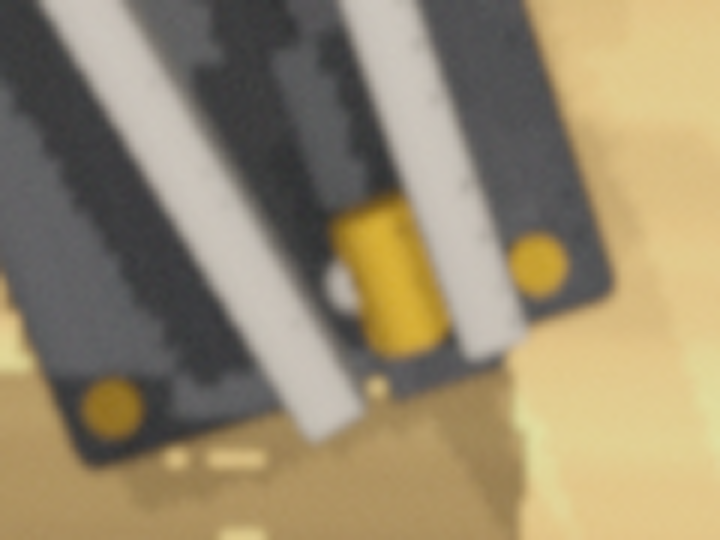

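```bash
python3 - <<'E'
from h import *
w=lambda u,v,z:world('w5',234+(u-2.5)/6,121+(v-2.5)/6,z)[:2]
L=lambda p:np.array([[np.cos(YAW),np.sin(YAW)],[-np.sin(YAW),np.cos(YAW)]])@(p-P)*1000
print('head',L(w(328,287,.06)).round(1))
for z in(.06,.067): print('face',z,L(w(334,228,z)).round(1),L(w(363,348,z)).round(1))
print('far',L(w(405,195,.067)).round(1), 'jaw end', L(w(362,402,.06)).round(1))
E
```

```text
head [67.2 -4.8]
face 0.06 [60.8 -1.7] [75.5 -3.4]
face 0.067 [60.  -0.8] [74.3 -2.5]
far [59.   8.1] jaw end [81.8 -5.8]
```

```bash
python3 - <<'E'
from h import *
g=world('w3',315.7,77,.063)[:2]-P; a=np.arctan2(g[1],g[0]); J=(a-(np.pi+YAW-.55)+np.pi)%(2*np.pi)-np.pi
g=world('w3',314.5,121,.064)[:2]-P; b=np.arctan2(g[1],g[0]); Jb=(b-(np.pi+YAW-.55)+np.pi)%(2*np.pi)-np.pi
print(J,Jb,np.linalg.norm(g)); print(rel(j=.18,z=.09))
E
```

```text
0.19106937540455693 0.1909150666621411 0.10789451960433885
(array([ 4.42, 20.3 , -3.56]), array([ 0.045,  0.013, -0.045]))
```

Emit:
arm_command:
  plan:
    - [0, 5, -0.9, 0.045, 0.013, -0.045, 0]
    - [0, 5, -0.9, 0, 0, 0, 0]
    - [0, 5, -0.9, 0, 0, 0, 0]
    - [0, 5, -0.9, 0, 0, 0, 0]
    - [0, 0, 0, 0, 0, 0, 0]

```text
time: 10.42
position: [0.4934, -0.0904, 0.1296]
tool_rot: [-0.5, 0.5, 0.501, 0.498]
ft_force: [0.3, 0.0, 0.6]
grip_width: 0.0005
```

```bash
python3 - <<'E'
from h import *
print(rel(j=.185,z=.08)); where()
E
```

```text
(array([ 4.95, -1.08, -0.61]), array([-0.008, -0.   , -0.003]))
t 10.43 r 0.1187 ang_j 0.1324 z 0.1296 F [0.35 0.03 0.57]
```

Emit:
arm_command:
  plan:
    - [2.5, -0.8, -0.4, -0.008, 0, 0, 0]
    - [2.4, -0.3, -0.2, 0, 0, 0, 0]
    - [0.8, 0, 0, 0, 0, 0, 0]
    - [0, 0, 0, 0, 0, 0, 0]

```text
time: 10.92
position: [0.5058, -0.0983, 0.0752]
tool_rot: [0.504, -0.498, -0.5, -0.498]
ft_force: [-0.2, 0.4, -0.4]
grip_width: 0.0003
```

```bash
python3 - <<'E'
from h import *
print(rel(j=.185,z=.064)); where()
E
```

```text
(array([1.12, 0.19, 0.19]), array([-0.002, -0.004,  0.005]))
t 10.93 r 0.1062 ang_j 0.2025 z 0.0752 F [-0.22  0.4  -0.42]
```

Emit:
arm_command:
  plan:
    - [0.6, 0.2, 0.2, 0, 0, 0, 0]
    - [0.3, 0, 0, 0, 0, 0, 0]
    - [0, 0, 0, 0, 0, 0, 0]

```text
time: 11.3
position: [0.5047, -0.0963, 0.0673]
tool_rot: [0.506, -0.497, -0.499, -0.498]
ft_force: [-0.5, 0.1, 0.1]
grip_width: 0.0004
```

```bash
python3 - <<'E'
from h import *
print(rel(j=.185,z=.064)); where()
E
```

```text
(array([ 0.33,  0.07, -0.01]), array([-0.001, -0.005,  0.007]))
t 11.3 r 0.1073 ang_j 0.1838 z 0.0673 F [-0.55  0.15  0.1 ]
```

Emit:
arm_command:
  plan:
    - [0.2, 0, 0, 0, 0, 0, 0]
    - [0.15, 0, 0, 0, 0, 0, 0]
    - [0.15, 0, 0, 0, 0, 0, 0]

```text
time: 11.68
position: [0.5049, -0.0964, 0.0627]
tool_rot: [0.506, -0.497, -0.499, -0.498]
ft_force: [-1.0, 0.5, 4.2]
grip_width: 0.0003
```

```bash
python3 - <<'E'
from h import *
print(rel(j=.185,z=.058)); where()
E
```

```text
(array([ 0.47,  0.1 , -0.01]), array([-0.001, -0.006,  0.008]))
t 11.68 r 0.1071 ang_j 0.1841 z 0.0627 F [-1.04  0.54  4.22]
```

Emit:
arm_command:
  plan:
    - [0.15, 0, 0, 0, 0, 0, 0]
    - [0.12, 0, 0, 0, 0, 0, 0]

```text
time: 11.92
position: [0.5049, -0.0956, 0.0603]
tool_rot: [0.505, -0.497, -0.499, -0.499]
ft_force: [0.2, 2.8, 4.2]
grip_width: 0.0005
```

```bash
python3 - <<'E'
from h import *
print(rel(j=.185,z=.058)); where()
E
```

```text
(array([ 0.23,  0.1 , -0.08]), array([-0.002, -0.004,  0.008]))
t 11.93 r 0.1071 ang_j 0.1771 z 0.0603 F [0.15 2.77 4.16]
```

Emit:
arm_command:
  plan:
    - [0.15, 0, 0, 0, 0, 0, 0]
    - [0.12, 0, 0, 0, 0, 0, 0]

```text
time: 12.18
position: [0.5049, -0.0949, 0.058]
tool_rot: [0.505, -0.497, -0.499, -0.499]
ft_force: [0.3, 3.1, 7.7]
grip_width: 0.0004
```

```bash
python3 - <<'E'
from h import *
print(rel(j=.185,z=.058)); where()
E
```

```text
(array([ 0.  ,  0.1 , -0.16]), array([-0.002, -0.004,  0.008]))
t 12.18 r 0.1071 ang_j 0.1699 z 0.058 F [0.31 3.11 7.7 ]
```

Emit:
arm_command:
  plan:
    - [0.03, 0, 0.2, 0.018, 0, 0, 0]
    - [0.03, 0, 0.2, 0.018, 0, 0, 0]

```text
time: 12.42
position: [0.5051, -0.0903, 0.0581]
tool_rot: [-0.496, 0.506, 0.49, 0.509]
ft_force: [0.1, 2.6, 7.9]
grip_width: 0.0008
```

```bash
python3 - <<'E'
from h import *
print(rel(j=.13,z=.058)); where()
E
```

```text
(array([ 0.01,  0.1 , -0.03]), array([ 0.015, -0.003,  0.009]))
t 12.43 r 0.107 ang_j 0.1269 z 0.0581 F [0.08 2.64 7.89]
```

Emit:
arm_command:
  plan:
    - [0.03, 0.02, 0.2, 0.02, 0, 0, 0]
    - [0.03, 0.02, 0.2, 0.02, 0, 0, 0]
    - [0.03, 0.02, 0.2, 0.02, 0, 0, 0]

```text
time: 12.8
position: [0.5056, -0.0835, 0.0584]
tool_rot: [-0.48, 0.52, 0.473, 0.524]
ft_force: [-0.4, 3.5, 6.3]
grip_width: 0.001
```

```bash
python3 - <<'E'
from h import *
print(rel(j=.06,z=.058)); where()
E
```

```text
(array([0.04, 0.09, 0.04]), array([ 0.023, -0.002,  0.012]))
t 12.8 r 0.1071 ang_j 0.0634 z 0.0584 F [-0.36  3.49  6.28]
```

Emit:
arm_command:
  plan:
    - [0.05, 0.02, 0.2, 0.02, 0, 0, 0]
    - [0.05, 0.02, 0.2, 0.02, 0, 0, 0]
    - [0.04, 0.02, 0.2, 0.02, 0, 0, 0]

```text
time: 13.18
position: [0.5064, -0.0804, 0.0584]
tool_rot: [-0.467, 0.534, 0.456, 0.537]
ft_force: [-3.9, -5.0, 6.9]
grip_width: 0.0001
```

```bash
python3 - <<'E'
from h import *
print(rel(j=0,z=.058)); where(); snap('wrist','w6')
g=cv2.imread('pics/w6.png')
E
```

```text
(array([0.03, 0.13, 0.37]), array([ 0.025, -0.007,  0.015]))
t 13.18 r 0.1067 ang_j 0.0342 z 0.0584 F [-3.87 -4.96  6.94]
```

View pics/w6.png

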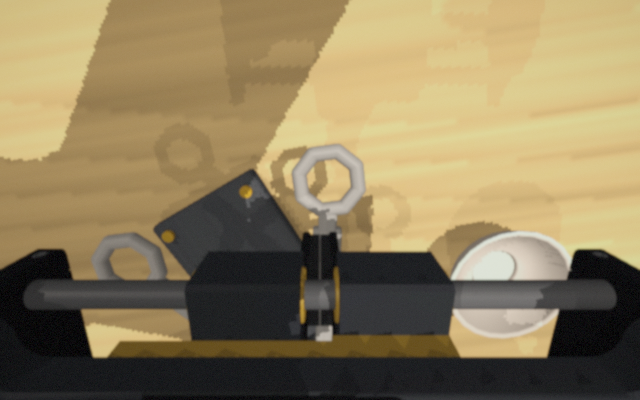

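```bash
python3 - <<'E'
from h import *
for z in(.053,.057,.06):
    g=world('w6',329,180,z)[:2]-P; print(z,np.linalg.norm(g),np.arctan2(g[1],g[0])%(2*np.pi)-(np.pi+YAW-.55))
E
```

```text
0.053 0.14435329295735436 0.009202145630796466
0.057 0.14546732887430136 0.009954931282632362
0.06 0.14630290918865244 0.010511996844553728
```

Emit:
arm_command:
  plan:
    - [-0.2, 0, 0, 0, 0, 0, 0]
    - [-0.3, 0, 0, 0, 0, 0, 0]
    - [-0.4, 0, 0, 0, 0, 0, 0]
    - [-1, 0, 0, 0, 0, 0, 0]
    - [-4, 0, 0, 0, 0, 0, 0]
    - [-6, 0, 0, 0, 0, 0, 0]
    - [-3, 5, 3, 0, 0, 0, 0]
    - [0, 5, 5, 0, 0, 0, 0]
    - [0, 2, 5, 0, 0, 0, 0]
    - [0, 0, 5, 0, 0, 0, 0]
    - [0, 0, 0, 0, 0, 0, 0]

```text
time: 14.6
position: [0.4174, 0.1137, 0.2102]
tool_rot: [-0.47, 0.533, 0.452, 0.539]
ft_force: [-0.4, -0.9, -0.2]
grip_width: 0.0003
```

```bash
python3 - <<'E'
from h import *
where(); a,_=snap('top','top9'); a0=cv2.imread('pics/top0.png')
z=lambda m:cv2.resize(m[140:260,270:420],(400,320),interpolation=cv2.INTER_CUBIC)
y=lambda m:cv2.resize(m[140:180,320:370],(400,320),interpolation=cv2.INTER_CUBIC)
cv2.imwrite('pics/c9.png',np.vstack([np.hstack([z(a0),z(a)]),np.hstack([y(a0),y(a)])])[:600])
E
```

```text
t 14.6 r 0.2856 ang_j 5.6361 z 0.2102 F [-0.36 -0.9  -0.24]
```

View pics/c9.png

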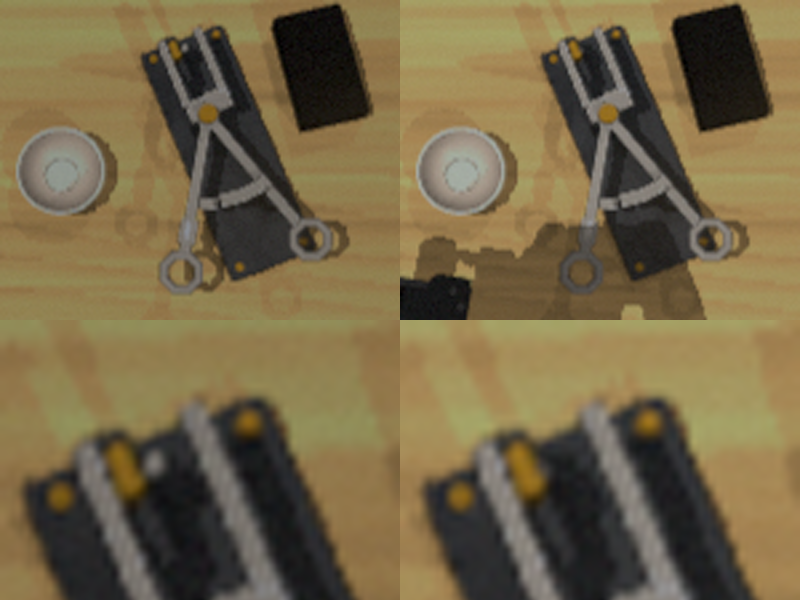

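```bash
python3 -c "
from h import *
print(workorder.hand_in())"
```

```text
the job is handed in; nothing more can be done
None
```

The pin is pressed home, the ratchet held the forceps shut on its own, and the forceps is open again with the hand clear. I handed the job in at about 14.6 s.

- **Pressing:** I closed the handle with the shut fingertips on the thumb pad's outer side. The highest force I read at the pad was about 9.4 N, against the 13 N that bends the pin.
- **Stop not clear-cut:** Near the end the handle still crept a little as the force rose, so I did not feel a sharp stop.
- **Ratchet hold:** After letting go, it held at a jaw value of about 0.18–0.19, the second tooth.
- **Pin check:** A close wrist picture put the pin head about 3.1 mm (2.3 mm by the other edge height) out from the brass face. Home is 3.5 mm and fully out is 9.5 mm, so it is home within the roughly 1–2 mm measuring error.
- **Unlocking:** I pressed the pad down about 6 mm, at roughly 6–8 N, and led it out held down until it met the open stop. There was a brief side force of about 6 N there. I then lifted off.
- **Last check:** The top picture shows the handles at their starting positions, the pin in, and the dish and charcoal block where they were. The graver was outside that crop, so I did not compare it, but no move came near it.

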